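Turn the pen pot upright on its pad

TASK

The stapler has been left on the red pad where the pen pot belongs: lift it off and lay it flat on its base in the low green tray. Then turn the blue pen pot, which stands upside down on the desk, and stand it mouth up in the middle of the pad, within about 2 cm. Let neither of them drop or topple, and leave everything else on the desk where it is.

Things in the scene. Friction and masses are not known exactly. Their poses are not given: they have to be found in the camera images.
- pot: blue plastic pen pot, square, 58 x 58 mm outside, 82 mm tall, walls 4 mm, base 5 mm, 10 mm white band outside at the mouth, about 0.14 kg. Origin: centre of the open mouth, in the rim plane. Its z points from mouth to base (up at the start, mouth down; down when mouth up); x and y are square to its flat sides. It lies stably on a side.
- pot_foot (a point): centre of the outer face of the pot's closed base, 82 mm from the mouth along the pot's z
- stapler: black desk stapler, 130 mm long (x), base 36 mm wide (y), 53 mm tall; its upper arm, 30 mm wide with flat upright sides, spans heights from about 34 to 52 mm and can be pinched across y. Origin: centre of the underside of its base. z up
- pad: square red rubber pad, 140 x 140 mm, 4 mm thick, fixed to the desk. Origin: centre of its underside (desk level)
- tray: low green plastic tray, fixed to the desk, 200 mm long (x) by 120 mm wide (y) outside, rim 18 mm high, walls and floor 4 mm. Origin: centre of its underside
- marker: marker pen lying on the desk, 140 mm long along x, 15 mm thick; bystander. Origin: centre of its underside
- remover: black staple remover, 50 mm long, 34 mm wide, about 37 mm high; bystander. Origin: centre of its underside
- jar: sample jar with orange cap, 60 mm across, 75 mm tall; bystander. Origin: centre of its underside
- rack: white rack of red- and violet-capped blood tubes, 105 mm (x) by 200 mm (y), 88 mm tall; bystander. Origin: centre of its underside
There are look-alikes about, which are no part of the job. What is meant by the pot is not grey, and is the smaller of those in its own colour. There is more than one size of the stapler; the one meant has the size given above.

How it is judged (in metres and radians):
On the way:
1. the stapler lies flat on its base in the tray, let go (x of stapler in the frame of tray between -0.06 and 0.06 m and y of stapler in the frame of tray between -0.05 and 0.05 m and z of stapler in the frame of tray between -0.002 and 0.01 m and angle between stapler's own z axis and vertical below 0.12 rad and linear speed of stapler below 0.03 m/s and contact force between the fingers and stapler below 0.1 N), for 0.2 s.
At the end, for the whole second after the job is handed in: The pot stands mouth up (within 0.1 rad) with its base on the pad, the base's centre within 25 mm of the pad's centre, at rest; the stapler lies flat on its base in the tray, at rest (x of stapler in the frame of tray between -0.06 and 0.06 m and y of stapler in the frame of tray between -0.05 and 0.05 m and z of stapler in the frame of tray between -0.002 and 0.01 m and angle between stapler's own z axis and vertical below 0.12 rad and linear speed of stapler below 0.03 m/s and angle between pot's own z axis and vertical above 3.04 rad and horizontal distance between pot_foot and pad below 0.025 m and height (world z) of pot_foot between 0 and 0.008 m and linear speed of pot below 0.02 m/s and angular speed of pot below 0.2 rad/s); the robot touches nothing.
It fails at once if the pot is dropped or topples: it moves faster than 0.5 m/s out of the fingers (linear speed of pot above 0.5 m/s and contact force between the fingers and pot below 0.05 N).
It fails at once if the stapler is dropped or topples: it moves faster than 0.5 m/s out of the fingers (linear speed of stapler above 0.5 m/s and contact force between the fingers and stapler below 0.05 N).
It fails at once if a bystander (marker, staple remover, jar or tube rack) is moved more than 30 mm (distance of any of marker, remover, jar, rack from where it was at the start of the episode above 0.03 m).
It also fails if it takes over 72 s, if anything falls off the work surface, if the arm or the gripper's body presses on something with over 40 N, if the wrist force passes 120 N, or if a joint passes its speed limit or range.

ROBOT

A 6-joint arm with a two-finger parallel gripper is mounted at the origin on the work surface. World frame = base frame: x ahead of the robot, y to its left, z up, the work surface at z = 0. Lengths are in mm, angles in rad, forces in N, time in s.
With the tool pointing down it reaches from about 375 to 975 mm from the base axis. Payload 3.8 kg.
Tool frame: the origin (TCP) lies between the finger pads; the fingertips stand 22 mm ahead of it and the grasp point (between the pads) lies 3 mm ahead of it (bot.tip_extent is the distance from the TCP to the fingertips, in mm); z points along the fingers, y is the line along which they close (so a half turn about z gives the same grasp; the last joint's range is limited). The gripper opens to 88 mm and grips with 3 to 60 N. Pads are 18 mm wide; open, the fingers measure 123 mm over their backs; the gripper's body (75 mm by 187 mm) begins 45 mm behind the grasp point.
Start: joints at [1.266, 0.264, 1.604, -0, 1.274, -0.037], TCP at [178.61, 650.935, 260.706] pointing down, gripper open.
Joint ranges: [-2.63, 2.63], [-0.94, 2.18], [0.31, 2.57], [-1.31, 4.45], [0, 2.66], [-2.55, 2.55]. Speed limits (rad/s): [2.57, 2.57, 3.14, 3.14, 3.14, 3.14].

INTERFACE

Orientations are given as a rotation vector (axis times angle).
In Python, from station import bot, eyes gives the robot as it stands.
- The arm moves only by the tool apply_moves, never from a script. Its argument "targets" is a list of rows, each a list of 7 numbers: the turn, a rotation vector about the world's x, y, z in degrees, then the shift along the world's x, y, z in mm, then the opening, from 0 (shut) to 1 (fully open). A call has 1 to 10 rows; each row is the pose to reach, as a shift and turn from the pose commanded when the call began; what a row does not reach only later rows make up. A row lasts 1/8 s, in which the tool goes at most 62.5 mm and 10.7 degrees, less where a joint would pass 70% of its speed; a pose out of reach is approached as far as the arm can. A call with a gripper value outside its range is refused whole. The fingers move at their own pace and stop on an object; "newtons" is the grip in N (left out, the last holds). Time passes only in rows, so rows that repeat a pose let the fingers close. It gives the time, the measured TCP pose, the force, the opening and the grip force at its end, in the units of the state.
- bot.get_state(): the state, without advancing time (a new reading comes with each control period).
- eyes.read_camera(name): name is "scene" or "top"; returns a dict with "frame" (384x512x3 uint8, red, green, blue), "camera_matrix" (3x3 intrinsics, pixels), "position" and "rotation" of the camera in the world. Camera axes: x right, y down, z forward; pixel columns grow to the right and rows downward; lengths in mm; the calibration is good to about 2 mm. A picture is of the moment at which its call begins. There is no depth.
- bot.sign_off(): hands the job in; it is judged then, once.
The state is a dict: "clock": time; "joint_positions": joint angles; "qd": joint speeds; "tau": joint torques, N m; "tcp_pos": TCP position; "ee_rot": TCP orientation; "wrist_force": force on the tool from outside, world axes, zero at the start; "wrist_torque": the same for the moment, N m; "opening": finger opening in mm; "grasp_force": force on a finger pad.
Only numpy, scipy, OpenCV 4.12 (cv2) and the standard library are available. Lean on these libraries where they do the work, as an engineer would, in place of code of your own. Each camera call takes 0.05 s, during which the arm holds its last target. There are 200 camera calls.

## Working session

There is one attempt and no reset: what is moved stays moved. The work goes in short steps, Python scripts to look and compute and a tool call to move; the robot and the scene stay as the last step left them, time stands still between calls to the robot, and variables do not carry over. Pictures are saved under pics/ and viewed, at most 13 in all, crops included, and the job is handed in when it is done.

Besides the shell and the picture viewer there is one more tool, called by a JSON object that holds its "name" and its "arguments". apply_moves: Moves the arm, as the interface text tells. Its arguments: {"type":"object","properties":{"targets":{"type":"array","items":{"type":"array","items":{"type":"number"}}},"newtons":{"type":"number"}},"required":["targets"]}

```bash
mkdir -p pics; ls; cat > h.py <<'E'
import numpy as np, cv2
from station import bot, eyes
def cam(n):
    d=eyes.read_camera(n); return d
def proj(d,P):
    R=np.array(d["rotation"]);p=np.array(d["position"]);K=np.array(d["camera_matrix"])
    q=K@(R.T@(np.asarray(P,float)-p)); return q[:2]/q[2]
def ray(d,uv):
    R=np.array(d["rotation"]);K=np.array(d["camera_matrix"])
    r=R@np.linalg.inv(K)@np.array([uv[0],uv[1],1.]); return np.array(d["position"]),r/np.linalg.norm(r)
def plane(d,uv,z):
    p,r=ray(d,uv); return p+r*(z-p[2])/r[2]
def tri(d1,u1,d2,u2):
    p,r=ray(d1,u1);q,s=ray(d2,u2)
    t=np.linalg.lstsq(np.c_[r,-s],q-p,rcond=None)[0]
    a=p+t[0]*r;b=q+t[1]*s; return (a+b)/2,np.linalg.norm(a-b)
E
python3 - <<'E'
from h import *
for n in("scene","top"):
    d=cam(n);print(n,np.round(d["position"]),np.round(d["rotation"],3).tolist(),np.round(d["camera_matrix"]).tolist())
    np.save(n+".npy",d,allow_pickle=True)
    cv2.imwrite(f"pics/{n}0.png",cv2.resize(d["frame"][:,:,::-1],(800,600),interpolation=cv2.INTER_CUBIC))
print(bot.get_state())
E
```

```text
pics
scene [1445.  -51.  664.] [-1.664, -1.61, 0.852] [[348.0, 0.0, 252.0], [0.0, 348.0, 197.0], [0.0, 0.0, 1.0]]
top [ 497.  -44. 1202.] [-2.211, 2.176, -0.079] [[433.0, 0.0, 250.0], [0.0, 433.0, 194.0], [0.0, 0.0, 1.0]]
{'clock': 0.1, 'joint_positions': array([ 1.26613937e+00,  2.64685865e-01,  1.60521589e+00, -1.32872760e-05,
        1.27375144e+00, -3.68924564e-02]), 'qd': array([-8.20876482e-06, -1.52555171e-03, -2.23389249e-03,  8.21036397e-04,
        4.21550630e-04, -7.07236822e-04]), 'tau': array([-1.76513154e-04, -5.03624725e+01, -3.58069539e+01,  7.30026187e-02,
        2.34386249e-02, -6.21776576e-05]), 'tcp_pos': array([178.40804359, 650.36812477, 259.51870375]), 'ee_rot': array([-0.41929675, -3.11314358,  0.00319267]), 'wrist_force': array([-0.07507876,  0.05921259, -0.1856459 ]), 'wrist_torque': array([0.01293452, 0.00432814, 0.0181826 ]), 'grasp_force': 0.0, 'opening': 88.3470604222054}
```

View pics/scene0.png

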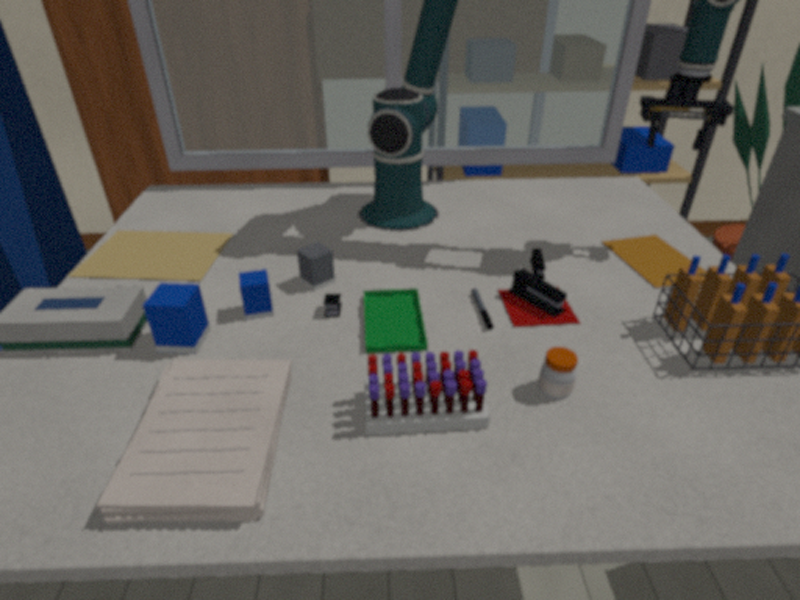

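View pics/top0.png

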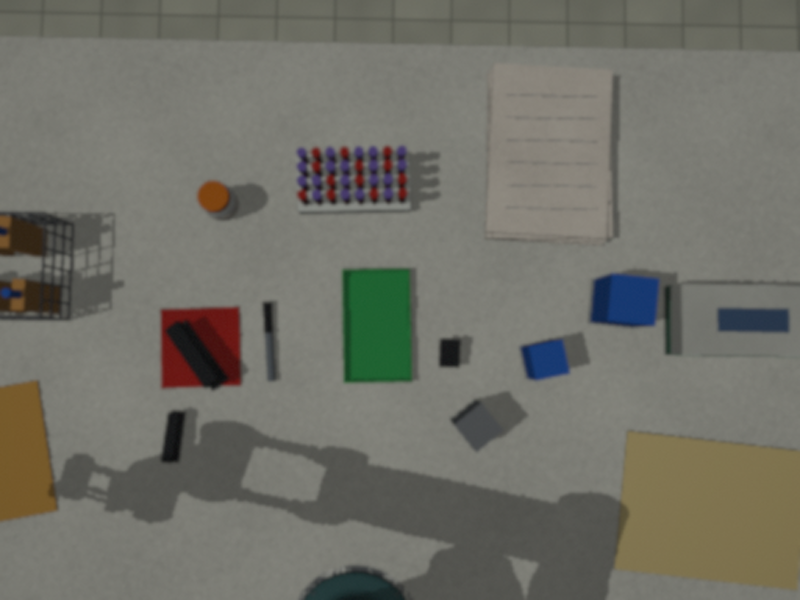

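The scene picture shows these candidates, in pixels of the 800x600 views:
- **Pot, blue:** small at scene (255,292) / top (546,358), and large at scene (177,315) / top (627,300).
- **Pot, grey:** scene (316,263) / top (478,424). It is ruled out by its colour.
- **Stapler:** one on the pad at scene (538,290) / top (195,353), and a smaller one at scene (538,263) / top (173,436).

I choose the small blue pot and the stapler on the pad. Next is a close crop and the measurements.

```bash
python3 - <<'E'
from h import *
S=np.load("scene.npy",allow_pickle=True).item();T=np.load("top.npy",allow_pickle=True).item()
k=.64
def crop(d,x0,y0,x1,y1): return cv2.resize(d["frame"][y0:y1,x0:x1,::-1],(400,300),interpolation=cv2.INTER_CUBIC)
# 80x60 px -> x5
a=np.vstack([np.hstack([crop(T,85,190,165,250),crop(T,320,200,400,260)]),np.hstack([crop(S,305,150,385,210),crop(S,125,155,205,215)])])
cv2.imwrite("pics/crop1.png",a)
def comps(d,m,mina=60):
    n,l,st,c=cv2.connectedComponentsWithStats(m.astype(np.uint8))
    return [(l==i) for i in range(1,n) if st[i,4]>mina]
for nm,d in(("T",T),("S",S)):
    hsv=cv2.cvtColor(d["frame"],cv2.COLOR_RGB2HSV);H,Sa,V=[hsv[...,i].astype(int) for i in range(3)]
    for col,m in(("blue",(abs(H-112)<14)&(Sa>150)&(V>60)),("green",(abs(H-65)<18)&(Sa>130)&(V>50)),("red",((H<8)|(H>172))&(Sa>150)&(V>60)),("black",(V<50))):
        for c in comps(d,m):
            ys,xs=np.nonzero(c)
            cn=max(cv2.findContours(c.astype(np.uint8),0,2)[0],key=cv2.contourArea)
            h=cv2.convexHull(cn); ap=cv2.approxPolyDP(h,2.,True)[:,0]
            r=cv2.minAreaRect(cn)
            if ys.mean()<120 and nm=="S":continue
            print(nm,col,c.sum(),[round(float(xs.mean()),1),round(float(ys.mean()),1)],"rect",np.round(cv2.boxPoints(r),1).tolist(),"poly",ap.tolist() if len(ap)<9 else '',)
            if col in("green","red"): print("   z0 corners",[np.round(plane(d,p,18 if col=="green" else 4)[:2]).tolist() for p in (cv2.boxPoints(r) if nm=="T" else ap)])
E
```

```text
T blue 1166 [400.0, 191.8] rect [[378.6000061035156, 204.89999389648438], [381.70001220703125, 174.39999389648438], [420.8999938964844, 178.3000030517578], [417.79998779296875, 208.8000030517578]] poly [[381, 181], [392, 176], [420, 179], [418, 205], [400, 207], [379, 204]]
T blue 526 [348.8, 229.7] rect [[334.20001220703125, 222.10000610351562], [358.79998779296875, 216.8000030517578], [363.29998779296875, 237.5], [338.6000061035156, 242.8000030517578]] poly [[358, 218], [362, 237], [347, 241], [339, 240], [335, 223]]
T green 2899 [241.1, 208.0] rect [[219.6999969482422, 173.1999969482422], [261.1000061035156, 172.39999389648438], [262.3999938964844, 242.5], [221.0, 243.3000030517578]] poly [[260, 173], [262, 241], [222, 243], [220, 175]]Traceback (most recent call last):
  File "<stdin>", line 21, in <module>
  File "h.py", line 12, in plane
    p,r=ray(d,uv); return p+r*(z-p[2])/r[2]
                                       ~^^^
IndexError: invalid index to scalar variable.
```

View pics/crop1.png

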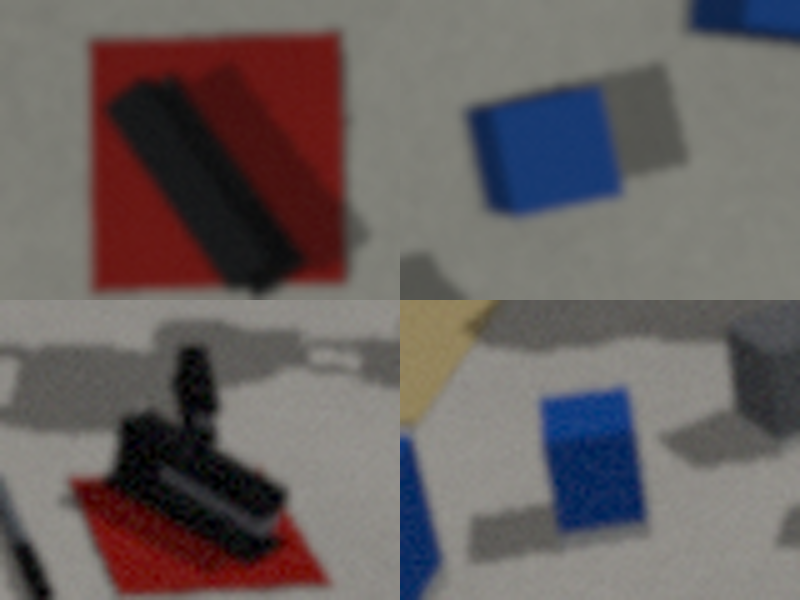

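The close crop shows both choices. The small blue pot stands mouth down, with its top face at crop (490..621, 87..212). The stapler lies diagonally across the pad, from (125,95) to (270,275). The camera rotation turns out to be a rotation vector, so I'm fixing the helper.

```bash
sed -i 's/np.array(d\["rotation"\])/cv2.Rodrigues(np.array(d["rotation"]))[0]/' h.py; cat > m.py <<'E'
from h import *
S=np.load("scene.npy",allow_pickle=True).item();T=np.load("top.npy",allow_pickle=True).item()
def masks(d):
    hsv=cv2.cvtColor(d["frame"],cv2.COLOR_RGB2HSV);H,Sa,V=[hsv[...,i].astype(int) for i in range(3)]
    return dict(blue=(abs(H-112)<14)&(Sa>150)&(V>60),green=(abs(H-65)<18)&(Sa>130)&(V>50),red=((H<8)|(H>172))&(Sa>150)&(V>50),black=V<55)
def comps(m,mina=40):
    n,l,st,c=cv2.connectedComponentsWithStats(m.astype(np.uint8))
    return [(l==i).astype(np.uint8) for i in range(1,n) if st[i,4]>mina]
E
python3 - <<'E'
from m import *
f=lambda L,ox,oy,qx,qy:[((x-qx+.5)/5-.5+ox,(y-qy+.5)/5-.5+oy) for x,y in L]
tp=f([(490,107),(603,87),(621,194),(517,212)],320,200,400,0)
sp=f([(549,441),(636,436),(628,388),(541,400)],125,155,400,300)
# same physical corners: T TL=(x+,y+); scene: near=x+, right=y+
order=[1,0,3,2] # T TL,TR,BR,BL -> S near-right, near-left, far-left, far-right
order=[1,0,3,2]
for t,i in zip(tp,order):
    X,e=tri(T,t,S,sp[i]);print("pot",np.round(X),round(e,1),"T@82",np.round(plane(T,t,82)[:2],1),"S@82",np.round(plane(S,sp[i],82)[:2],1))
for p in f([(558,532),(645,522)],125,155,400,300): print("pot foot S@0",np.round(plane(S,p,0)[:2]))
for nm,d in(("T",T),("S",S)):
    for col,m in masks(d).items():
        if col=="blue":continue
        for c in comps(m):
            ys,xs=np.nonzero(c)
            if nm=="S" and (ys.mean()<150 or ys.mean()>235):continue
            if nm=="T" and (ys.mean()<150 or ys.mean()>310):continue
            cn=max(cv2.findContours(c,0,2)[0],key=cv2.contourArea);h=cv2.convexHull(cn)
            ap=cv2.approxPolyDP(h,2.5,True)[:,0]
            z={"green":18,"red":4,"black":40}[col]
            r=cv2.boxPoints(cv2.minAreaRect(cn))
            pts=r if nm=="T" else ap
            print(nm,col,c.sum(),[int(xs.mean()),int(ys.mean())],"poly",ap.tolist(),"\n  @z",z,[np.round(plane(d,p,z)[:2]).tolist() for p in pts])
E
```

```text
pot [ 501. -281.   78.] 0.5 T@82 [ 501.  -280.3] S@82 [ 506.9 -279.2]
pot [ 512. -336.   83.] 5.8 T@82 [ 512.3 -338.9] S@82 [ 510.7 -333.1]
pot [ 457. -349.   80.] 0.5 T@82 [ 457.2 -348.2] S@82 [ 459.9 -348.4]
pot [ 447. -294.   82.] 0.5 T@82 [ 447.2 -294.5] S@82 [ 446.8 -294. ]
pot foot S@0 [ 493. -344.]
pot foot S@0 [ 484. -288.]
T green 2899 [241, 207] poly [[260, 173], [262, 241], [222, 243], [220, 175]] 
  @z 18 [[627.0, 31.0], [631.0, -83.0], [439.0, -89.0], [436.0, 23.0]]
T red 1641 [128, 220] poly [[150, 197], [152, 245], [104, 246], [104, 199]] 
  @z 4 [[423.0, 345.0], [557.0, 350.0], [559.0, 217.0], [425.0, 213.0]]
T black 396 [27, 189] poly [[18, 181], [39, 182], [38, 199], [17, 197]] 
  @z 40 [[548.0, 573.0], [600.0, 571.0], [595.0, 510.0], [544.0, 512.0]]
T black 71 [426, 198] poly [[427, 183], [427, 224]] 
  @z 40 [[497.0, -527.0], [607.0, -528.0], [608.0, -534.0], [497.0, -533.0]]
T black 63 [5, 191] poly [[13, 187], [0, 197], [0, 189]] 
  @z 40 [[570.0, 623.0], [585.0, 584.0], [563.0, 575.0], [547.0, 613.0]]
T black 86 [171, 202] poly [[170, 194], [173, 194], [173, 21
[... 1682 characters left out ...]
31.0, -205.0], [391.0, -229.0]]
S black 57 [212, 191] poly [[216, 189], [216, 198], [208, 194], [209, 189]] 
  @z 40 [[490.0, -144.0], [542.0, -141.0], [518.0, -168.0], [489.0, -167.0]]
S black 44 [310, 203] poly [[308, 198], [314, 209], [311, 209]] 
  @z 40 [[553.0, 148.0], [611.0, 157.0], [611.0, 148.0]]
S black 256 [49, 218] poly [[90, 206], [84, 220], [0, 220]] 
  @z 40 [[569.0, -524.0], [639.0, -518.0], [629.0, -763.0]]
S black 47 [473, 215] poly [[481, 207], [469, 226], [475, 208]] 
  @z 40 [[621.0, 660.0], [707.0, 576.0], [625.0, 639.0]]
S black 49 [493, 220] poly [[496, 214], [499, 217], [491, 227], [492, 216]] 
  @z 40 [[656.0, 684.0], [670.0, 684.0], [714.0, 634.0], [665.0, 667.0]]
```

The measurements agree with the text:
- **Pot:** top centre about (480,-315), triangulated height 78–83 mm, side axis at about 13°.
- **Pad:** centre about (491,281).
- **Tray:** centre about (533,-30), yaw about 2°.
- **Stapler on the pad:** about (478,278), long axis at 37°, 131 mm long. The other stapler is about 85 mm long.

I'll move above the stapler now.

{"name": "apply_moves", "arguments": {"targets": [[0,0,5,30,-37,-6,1],[0,0,10,60,-75,-12,1],[0,0,16,90,-112,-18,1],[0,0,21,120,-149,-24,1],[0,0,26,150,-186,-30,1],[0,0,31,180,-224,-36,1],[0,0,37,210,-261,-42,1],[0,0,42,240,-298,-48,1],[0,0,47,270,-336,-54,1],[0,0,52,300,-373,-60,1]], "newtons": 30}}

```text
clock: 1.35
tcp_pos: [479.1, 276.4, 200.1]
ee_rot: [0.992, -2.98, 0.0]
wrist_force: [0.9, 0.4, -0.0]
opening: 88.2
grasp_force: 0.0
```

```bash
python3 - <<'E'
from m import *
for a,b in(((107,213),(361,188)),((145,240),(329,174)),((111,207),(361,189)),((122,208),(357,187)) ,((136,248),(337,172))):
    X,e=tri(T,a,S,b);print(np.round(X),round(e,1))
for z in(4,40,56): print(z,np.round(np.mean([plane(T,p,z) for p in((109,210),(140.5,244))],0)))
s=bot.get_state();print(s["joint_positions"],s["tcp_pos"],s["ee_rot"])
for p in ((137,127),(110,280),(306,271),(400,192)):print(np.round(plane(T,p,60)))
# fine stapler view in current images: V levels within arm along cross-section
V=T["frame"].max(2).astype(int)
c=np.array([125.5,227.]);L=np.array([31.5,34]);L/=np.linalg.norm(L);N=np.array([L[1],-L[0]])
for s0 in(-14,-7,0,7,14):print(s0,[int(cv2.getRectSubPix(V.astype(np.uint8),(1,1),tuple(map(float,c+s0*L+k*N)))[0,0]) for k in range(-12,13)])
E
```

```text
[513. 326.  47.] 0.3
[444. 228.  60.] 15.0
[529. 317.  53.] 6.2
[528. 295.  59.] 23.0
[424. 256.  54.] 23.2
4 [476. 290.   4.]
40 [476. 280.  40.]
56 [477. 275.  56.]
[ 4.78232073e-01  8.15113848e-02  1.93172658e+00  4.74595430e-05
  1.12887162e+00 -1.73515344e+00] [479.14154806 276.43251977 200.1439158 ] [ 9.91906171e-01 -2.98034840e+00  6.03499518e-05]
[742. 251.  60.]
[339. 308.  60.]
[ 369. -203.   60.]
[ 580. -451.   60.]
-14 [104, 104, 104, 103, 101, 89, 66, 41, 27, 26, 24, 25, 25, 25, 25, 23, 20, 17, 16, 17, 20, 33, 50, 64, 69]
-7 [106, 106, 105, 102, 92, 70, 45, 28, 25, 25, 25, 25, 23, 24, 22, 19, 16, 17, 20, 19, 31, 48, 64, 70, 71]
0 [106, 105, 102, 93, 70, 44, 26, 25, 25, 25, 24, 25, 25, 23, 22, 17, 17, 18, 21, 30, 45, 60, 68, 71, 72]
7 [106, 103, 94, 72, 46, 27, 26, 25, 25, 26, 25, 25, 24, 19, 16, 16, 18, 20, 29, 45, 60, 70, 72, 73, 73]
14 [103, 92, 69, 44, 28, 26, 26, 26, 26, 25, 25, 24, 21, 18, 14, 15, 15, 24, 40, 58, 68, 72, 73, 73, 73]
```

{"name": "apply_moves", "arguments": {"targets": [[0,0,0,-5,3,-50,1],[0,0,0,-5,3,-100,1],[0,0,0,-5,3,-130,1],[0,0,0,-5,3,-146,1],[0,0,0,-5,3,-146,1],[0,0,0,-5,3,-146,0.2],[0,0,0,-5,3,-146,0.2],[0,0,0,-5,3,-146,0.2],[0,0,0,-5,3,-146,0.2],[0,0,0,-5,3,-146,0.2]], "newtons": 30}}

```text
clock: 2.6
tcp_pos: [473.7, 281.0, 54.9]
ee_rot: [-0.988, 2.982, 0.0]
wrist_force: [-0.0, 0.1, -0.2]
opening: 40.6
grasp_force: 0.0
```

{"name": "apply_moves", "arguments": {"targets": [[0,0,0,0,0,0,0.2],[0,0,0,0,0,0,0.2],[0,0,0,0,0,0,0.2],[0,0,0,0,0,0,0.2]]}}

```text
clock: 3.1
tcp_pos: [473.8, 280.8, 54.8]
ee_rot: [-0.988, 2.982, -0.0]
wrist_force: [1.6, -0.7, 0.3]
opening: 29.6
grasp_force: 29.9
```

```bash
python3 - <<'E'
from h import *
d=cam("scene")
cv2.imwrite("pics/g1.png",cv2.resize(d["frame"][120:240,280:440,::-1],(640,480),interpolation=cv2.INTER_CUBIC))
E
```

```text
(no output)
```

View pics/g1.png

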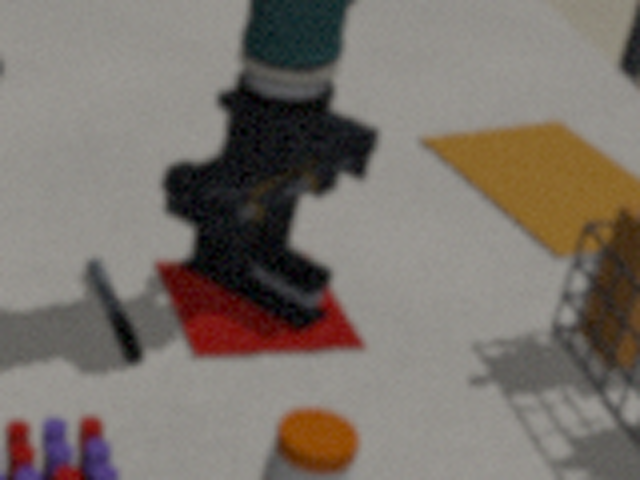

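The picture shows the fingers closed across the stapler arm on the pad, at crop (250,260). The 29.6 mm opening matches the arm's 30 mm. Next I lift it and carry it to the tray.

{"name": "apply_moves", "arguments": {"targets": [[0,0,0,0,0,25,0.2],[0,0,0,0,0,60,0.2],[0,0,-5,8,-35,90,0.2],[0,0,-10,17,-80,90,0.2],[0,0,-15,26,-130,90,0.2],[0,0,-20,35,-180,90,0.2],[0,0,-25,44,-230,90,0.2],[0,0,-30,53,-275,90,0.2],[0,0,-34,59,-305,90,0.2],[0,0,-35,59,-311,90,0.2]]}}

```text
clock: 4.4
tcp_pos: [532.2, -31.4, 143.9]
ee_rot: [0.04, -3.14, -0.001]
wrist_force: [0.1, 0.6, -2.9]
opening: 29.7
grasp_force: 29.9
```

{"name": "apply_moves", "arguments": {"targets": [[0,0,0,0,0,-30,0.2],[0,0,0,0,0,-60,0.2],[0,0,0,0,0,-78,0.2],[0,0,0,0,0,-85,0.2],[0,0,0,0,0,-88,0.2],[0,0,0,0,0,-90,0.2],[0,0,0,0,0,-90,0.2]]}}

```text
clock: 5.28
tcp_pos: [533.2, -30.1, 55.4]
ee_rot: [-0.045, 3.14, -0.0]
wrist_force: [0.4, 0.4, -2.4]
opening: 29.7
grasp_force: 29.9
```

```bash
python3 - <<'E'
from h import *
d=cam("scene")
a=cv2.resize(d["frame"][130:250,180:340,::-1],(400,300),interpolation=cv2.INTER_CUBIC)
d=cam("top")
b=cv2.resize(d["frame"][140:260,160:320,::-1],(400,300),interpolation=cv2.INTER_CUBIC)
cv2.imwrite("pics/g2.png",np.hstack([a,b]))
s=bot.get_state();print(s["wrist_force"],s["tcp_pos"],s["opening"],s["joint_positions"])
E
```

```text
[ 0.67834023  0.08654614 -3.18090752] [533.12099091 -30.15165044  55.36483831] 29.913114885430343 [-1.03153938e-01  2.19294397e-01  2.07978054e+00  1.97156425e-05
  8.41337571e-01 -1.70280087e+00]
```

View pics/g2.png

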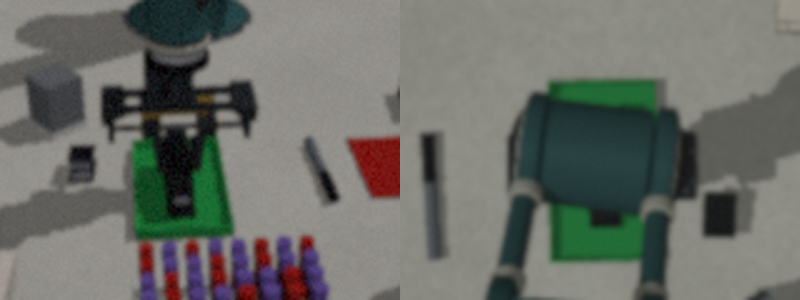

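The stapler hangs just over the tray floor, aligned at left-panel crop (178,185). The full weight is still on the wrist, so I'll lower it further.

{"name": "apply_moves", "arguments": {"targets": [[0,0,0,0,0,-1,0.2],[0,0,0,0,0,-2,0.2],[0,0,0,0,0,-2,0.2]]}}

```text
clock: 5.75
tcp_pos: [533.2, -30.2, 54.7]
ee_rot: [-0.045, 3.141, -0.0]
wrist_force: [-4.6, -0.2, 9.3]
opening: 29.8
grasp_force: 29.8
```

{"name": "apply_moves", "arguments": {"targets": [[0,0,0,0,0,0.5,0.45],[0,0,0,0,0,0.5,0.45],[0,0,0,0,0,0.5,0.6],[0,0,0,0,0,0.5,0.6],[0,0,0,0,0,20,0.6],[0,0,0,0,0,70,0.8],[0,0,4,-12,-50,110,1],[0,0,8,-25,-110,110,1],[0,0,11,-38,-170,110,1],[0,0,11,-50,-230,110,1]]}}

```text
clock: 7.0
tcp_pos: [482.1, -261.8, 163.1]
ee_rot: [-0.347, 3.121, -0.001]
wrist_force: [1.3, 0.4, 0.0]
opening: 88.1
grasp_force: 0.0
```

```bash
python3 - <<'E'
from m import *
s=bot.get_state();print(s["wrist_force"],s["tcp_pos"],s["ee_rot"],s["joint_positions"])
d=cam("top");np.save("top2.npy",d,allow_pickle=True)
a=cv2.resize(d["frame"][140:260,160:320,::-1],(400,300),interpolation=cv2.INTER_CUBIC)
e=cam("scene");b=cv2.resize(e["frame"][150:240,190:310,::-1],(400,300),interpolation=cv2.INTER_CUBIC)
cv2.imwrite("pics/g3.png",np.hstack([a,b]))
for c in comps(masks(d)["red"],200):
    cn=max(cv2.findContours(c,0,2)[0],key=cv2.contourArea);r=cv2.boxPoints(cv2.minAreaRect(cn))
    if c.sum()>800:print("pad",np.round([plane(d,p,4)[:2] for p in r]).tolist(),np.round(np.mean([plane(d,p,4)[:2] for p in r],0),1))
c=cv2.connectedComponentsWithStats(masks(d)["black"][140:260,215:268].astype(np.uint8))
for st,ce in zip(c[2],c[3]):print(st,ce,np.round(plane(d,(ce[0]+215,ce[1]+140),45)))
E
```

```text
[1.34662558 0.44805893 0.01362042] [ 482.11618056 -261.8498894   163.05103026] [-3.47299104e-01  3.12148813e+00 -8.18888824e-04] [-5.43008871e-01  1.08287849e-01  1.97625807e+00  1.13838546e-04
  1.05606006e+00 -2.33547125e+00]
pad [[423.0, 345.0], [557.0, 350.0], [559.0, 217.0], [425.0, 213.0]] [491.  281.2]
[   0    0   53  120 5791] [25.92194785 58.79209118] [556. -29.  45.]
[ 21  43  13  47 569] [26.7943761  66.70474517] [535. -32.  45.]
```

View pics/g3.png

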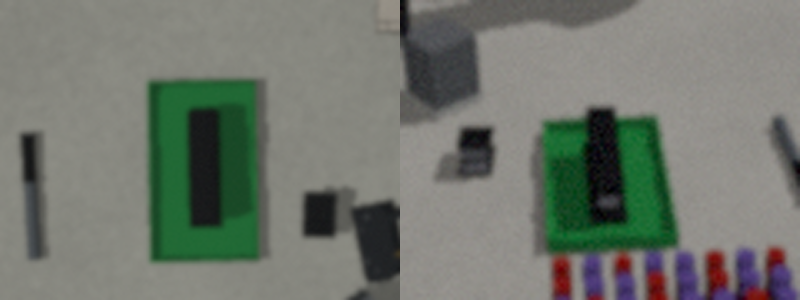

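The picture shows the stapler flat in the middle of the tray, at left-panel crop (205,168), about (535,-32). It is let go.

Flipping the pot needs tilted grasps, so I make a small tilt first to identify the wrist length for planning.

{"name": "apply_moves", "arguments": {"targets": [[0,10,0,0,0,30,1],[0,20,0,0,0,30,1],[0,20,0,0,0,30,1]]}}

```text
clock: 7.48
tcp_pos: [484.2, -259.1, 190.6]
ee_rot: [0.311, -2.775, -0.056]
wrist_force: [-1.0, 0.2, -0.8]
opening: 87.6
grasp_force: 0.0
```

```bash
cat > kin.py <<'E'
import numpy as np
from scipy.spatial.transform import Rotation as Ro
from scipy.optimize import least_squares
A2,A3=511.,563.6
def fk(q,d,h):
    y=lambda a:Ro.from_rotvec([0,a,0]); z=lambda a:Ro.from_rotvec([0,0,a])
    R1=z(q[0])*y(q[1]); p=np.array([0,0,h])+R1.apply([0,0,A2])
    R=R1*y(q[2]); p=p+R.apply([0,0,A3])
    R=R*z(q[3])*y(q[4])*z(q[5]+np.pi/2); p=p+R.apply([0,0,d]); return p,R
E
python3 - <<'E'
from kin import *
from station import bot
s=bot.get_state();q=s["joint_positions"];print(q,s["tcp_pos"],s["ee_rot"])
f=lambda v:fk(q,*v)[0]-s["tcp_pos"]
r=least_squares(f,[250,180]);print(r.x,r.fun)
R=fk(q,*r.x)[1];print((R.inv()*Ro.from_rotvec(s["ee_rot"])).as_rotvec(True))
E
```

```text
[-0.45033391  0.27992167  1.75441694 -0.15098442  1.42758177 -2.1986993 ] [ 484.17930919 -259.05626241  190.58167745] [ 0.31118022 -2.77502684 -0.05635992]
[281.72241156 216.02215117] [-5.24304361e-02 -2.15879683e+01 -1.06555717e-07]
[-1.98784668e-15 -6.60959020e-15 -8.74652537e-15]
```

```bash
cat > kin.py <<'E'
import numpy as np
from scipy.spatial.transform import Rotation as Ro
from scipy.optimize import least_squares
LO=np.array([-2.63,-.94,.31,-1.31,0,-2.55]);HI=np.array([2.63,2.18,2.57,4.45,2.66,2.55])
def fk(q,P):
    d,h,A2,A3,l,e=P
    y=lambda a:Ro.from_rotvec([0,a,0]); z=lambda a:Ro.from_rotvec([0,0,a])
    R0=z(q[0]);R1=R0*y(q[1]); p=np.array([0,0,h])+R0.apply([e,l,0])+R1.apply([0,0,A2])
    R=R1*y(q[2]); p=p+R.apply([0,0,A3])
    R=R*z(q[3])*y(q[4])*z(q[5]+np.pi/2); p=p+R.apply([0,0,d]); return p,R
D=[([1.26613937,.264685865,1.60521589,0,1.27375144,-.0368924564],[178.408,650.368,259.519]),
([.478232,.0815114,1.93172658,0,1.12887,-1.735153],[479.1415,276.4325,200.1439]),
([-.103154,.219294,2.07978,0,.8413376,-1.7028],[533.121,-30.1517,55.3648]),
([-.543008871,.108287849,1.97625807,0,1.05606,-2.33547],[482.11618,-261.84989,163.05103]),
([-.45033391,.27992167,1.75441694,-.15098442,1.42758177,-2.1986993],[484.17930919,-259.05626241,190.58167745])]
r=least_squares(lambda P:np.ravel([fk(np.array(q),P)[0]-p for q,p in D]),[280,216,511,564,25,0]);P=r.x
def ik(p,R,seed):
    f=lambda q:np.r_[fk(q,P)[0]-p,300*(fk(q,P)[1].inv()*R).as_rotvec()]
    s=least_squares(f,np.clip(seed,LO+1e-3,HI-1e-3),bounds=(LO,HI));return s.x,np.linalg.norm(s.fun)
def pose(head,tilt,flip=0):
    "tool z: heading deg, tilt deg below horizontal; tool y horizontal"
    h,t=np.radians([head,tilt]);z=np.array([np.cos(h)*np.cos(t),np.sin(h)*np.cos(t),-np.sin(t)])
    y=np.array([-np.sin(h),np.cos(h),0])*(-1 if flip else 1)
    return Ro.from_matrix(np.c_[np.cross(y,z),y,z])
E
python3 - <<'E'
from kin import *
print(np.round(P,1),np.abs(r.fun).max())
for pt in((491,281),(600,-250),(560,120)):
  for head in range(-180,180,15):
    o=[]
    for fl in(0,1):
        best=None
        for s4 in(0,.8,-.8):
            for s6 in(-1.5,0,1.5):
                q,e=ik(np.array([*pt,45.]),pose(head,45,fl),[.5,.4,1.8,s4,1,s6])
                if best is None or e<best[1]:best=(q,e)
        o.append(best)
    if max(b[1] for b in o)<2: print(pt,head,*[np.round(b[0],2) for b in o])
E
```

```text
[318.3 250.3 512.3 566.2  24.9  -0.7] 0.286607070256764
(491, 281) -180 [0.34 0.72 1.55 0.24 1.62 1.83] [ 0.34  0.72  1.55  0.24  1.62 -1.31]
(491, 281) -165 [0.41 0.74 1.51 0.11 1.67 1.69] [ 0.41  0.74  1.51  0.11  1.67 -1.45]
(491, 281) -150 [ 0.49  0.75  1.5  -0.02  1.68  1.54] [ 0.49  0.75  1.5  -0.02  1.68 -1.6 ]
(491, 281) -135 [ 0.56  0.74  1.51 -0.16  1.66  1.4 ] [ 0.56  0.74  1.51 -0.16  1.66 -1.74]
(491, 281) -120 [ 0.64  0.72  1.56 -0.29  1.61  1.26] [ 0.64  0.72  1.56 -0.29  1.61 -1.88]
(491, 281) -105 [ 0.7   0.68  1.63 -0.41  1.53  1.13] [ 0.7   0.68  1.63 -0.41  1.53 -2.01]
(491, 281) -90 [ 0.77  0.63  1.72 -0.54  1.43  1.02] [ 0.77  0.63  1.72 -0.54  1.43 -2.12]
(491, 281) -75 [ 0.82  0.56  1.83 -0.67  1.31  0.93] [ 0.82  0.56  1.83 -0.67  1.31 -2.22]
(491, 281) -60 [ 0.86  0.49  1.95 -0.81  1.17  0.85] [ 0.86  0.49  1.95 -0.81  1.17 -2.3 ]
(491, 281) -45 [ 0.88  0.41  2.07 -0.97  1.02  0.78] [ 0.88  0.41  2.07 -0.97  1.02 -2.36]
(491, 281) -30 [ 0.88  0.33  2.2  -1.16  0.86  0.74] [ 0.88  0.33  2.2  -1.16  0.86 -2.41]
(491, 281) 15 [0.61 0.13 2.48 3.99 0.33 1.  ] [ 0
[... 3993 characters left out ...]
22  0.28  2.28  1.26  0.79  2.41] [-0.22  0.28  2.28  1.26  0.79 -0.73]
(560, 120) 75 [-0.24  0.36  2.16  1.06  0.95  2.37] [-0.24  0.36  2.16  1.06  0.95 -0.77]
(560, 120) 90 [-0.23  0.44  2.03  0.88  1.1   2.32] [-0.23  0.44  2.03  0.88  1.1  -0.82]
(560, 120) 105 [-0.2   0.52  1.91  0.74  1.24  2.25] [-0.2   0.52  1.91  0.74  1.24 -0.9 ]
(560, 120) 120 [-0.15  0.59  1.79  0.6   1.37  2.16] [-0.15  0.59  1.79  0.6   1.37 -0.98]
(560, 120) 135 [-0.09  0.65  1.68  0.47  1.48  2.06] [-0.09  0.65  1.68  0.47  1.48 -1.08]
(560, 120) 150 [-0.02  0.7   1.59  0.35  1.57  1.94] [-0.02  0.7   1.59  0.35  1.57 -1.2 ]
(560, 120) 165 [0.05 0.73 1.53 0.22 1.64 1.81] [ 0.05  0.73  1.53  0.22  1.64 -1.33]
```

The wrist model fits to 0.3 mm, and 45° tilted grasps at the pad are reachable. The plan is:
1. Set the pot mouth down on the pad with a vertical grasp.
2. Flip it in two 90° steps with tilted grasps at headings 120° and -60°.

First I pick the pot up.

{"name": "apply_moves", "arguments": {"targets": [[0,-10,0,-1,-25,0,1],[0,-20,0,-3,-55,-10,1],[0,-20,0,-3,-55,-40,1],[0,-20,0,-3,-55,-80,1],[0,-20,0,-3,-55,-115,1],[0,-20,0,-3,-55,-130,1],[0,-20,0,-3,-55,-130,1],[0,-20,0,-3,-55,-130,0.5],[0,-20,0,-3,-55,-130,0.5],[0,-20,0,-3,-55,-130,0.5]], "newtons": 20}}

```text
clock: 8.72
tcp_pos: [480.4, -315.5, 63.8]
ee_rot: [-0.346, 3.121, -0.002]
wrist_force: [0.6, -0.0, 0.4]
opening: 60.1
grasp_force: 0.0
```

{"name": "apply_moves", "arguments": {"targets": [[0,0,0,0,0,0,0.5],[0,0,0,0,0,0,0.5]]}}

```text
clock: 8.98
tcp_pos: [480.3, -315.5, 63.7]
ee_rot: [-0.346, 3.121, -0.002]
wrist_force: [-0.8, 0.7, 5.1]
opening: 57.7
grasp_force: 20.0
```

{"name": "apply_moves", "arguments": {"targets": [[0,0,0,0,0,30,0.5],[0,0,0,0,0,70,0.5],[0,0,1,2,30,100,0.5],[0,0,3,4,80,100,0.5],[0,0,5,5,135,100,0.5],[0,0,7,6,190,100,0.5],[0,0,9,7,245,100,0.5],[0,0,11,8,300,100,0.5],[0,0,12,9,355,100,0.5],[0,0,13,9,410,100,0.5]]}}

```text
clock: 10.22
tcp_pos: [487.9, 96.6, 162.1]
ee_rot: [0.698, -3.062, 0.0]
wrist_force: [0.7, -1.0, -1.7]
opening: 58.0
grasp_force: 20.0
```

{"name": "apply_moves", "arguments": {"targets": [[0,0,2,0,55,0,0.5],[0,0,3,1,110,0,0.5],[0,0,4,2,155,0,0.5],[0,0,4,2,183,-10,0.5],[0,0,4,2,186,-40,0.5],[0,0,4,2,186,-70,0.5],[0,0,4,2,186,-88,0.5],[0,0,4,2,186,-94,0.5],[0,0,4,2,186,-96,0.5],[0,0,4,2,186,-96,0.5]]}}

```text
clock: 11.48
tcp_pos: [491.4, 281.1, 67.7]
ee_rot: [-0.803, 3.035, 0.001]
wrist_force: [0.1, -0.1, -1.0]
opening: 57.7
grasp_force: 20.0
```

{"name": "apply_moves", "arguments": {"targets": [[0,0,0,0,0,-1,0.5],[0,0,0,0,0,-1,0.5]]}}

```text
clock: 11.72
tcp_pos: [491.5, 281.2, 67.6]
ee_rot: [-0.803, 3.035, 0.0]
wrist_force: [-2.7, -1.1, 8.3]
opening: 57.9
grasp_force: 20.0
```

{"name": "apply_moves", "arguments": {"targets": [[0,0,0,0,0,0.5,0.8],[0,0,0,0,0,0.5,1],[0,0,0,0,0,0.5,1],[0,0,0,0,0,30,1],[0,0,0,0,0,80,1],[0,0,-10,0,0,120,1],[0,0,-20,0,0,144,1],[0,0,-30,0,0,144,1],[0,0,-40,0,0,144,1],[0,0,-50,0,0,144,1]]}}

```text
clock: 12.98
tcp_pos: [490.6, 280.9, 209.6]
ee_rot: [0.564, 3.091, 0.0]
wrist_force: [0.0, 0.9, -0.3]
opening: 87.8
grasp_force: 0.0
```

```bash
python3 - <<'E'
from m import *
from kin import Ro,pose,ik
s=bot.get_state();print(s["tcp_pos"],s["ee_rot"],s["joint_positions"])
R=Ro.from_rotvec(s["ee_rot"])
T2=cam("top");S2=cam("scene")
print("jar etc clear; blue comps")
for n,d in(("T",T2),("S",S2)):
    for c in comps(masks(d)["blue"],150):
        ys,xs=np.nonzero(c)
        if n=="S" and ys.mean()<130: continue
        cn=max(cv2.findContours(c,0,2)[0],key=cv2.contourArea)
        ap=cv2.approxPolyDP(cv2.convexHull(cn),2.,True)[:,0]
        print(n,xs.mean(),ys.mean(),ap.tolist(),np.round(plane(d,(xs.mean(),ys.mean()),80)))
cv2.imwrite("pics/g4.png",np.hstack([cv2.resize(x["frame"][y:y+90,u:u+120,::-1],(400,300),interpolation=cv2.INTER_CUBIC) for x,u,y in((T2,70,170),(S2,280,130))]))
for z in (45.,150.):
  for hd,fl in((120,0),(120,1),(-60,0),(-60,1)):
    q,e=ik(np.array([491,281,z]),pose(hd,45,fl),[.3,.4,2,.7 if hd>0 else -.7,1.1,{(120,0):2.2,(120,1):-.9,(-60,0):.8,(-60,1):-2.3}[hd,fl]])
    print(z,hd,fl,np.round(q,2),round(e,2),"turn from now",np.round((pose(hd,45,fl)*R.inv()).as_rotvec(True),1))
E
```

```text
[490.56750164 280.92567666 209.6015541 ] [5.63671442e-01 3.09059345e+00 1.27329941e-05] [ 4.76011369e-01  9.58069274e-02  1.89774882e+00 -4.78690278e-06
  1.14801796e+00 -7.33982779e-01]
jar etc clear; blue comps
T 400.00515463917526 191.7766323024055 [[381, 181], [392, 176], [420, 179], [417, 206], [379, 204]] [ 580. -443.   80.]
S 10.90012330456227 142.14364981504315 [[0, 73], [31, 182], [13, 183], [0, 157]] [ 188. -951.   80.]
S 345.2300724637681 182.7463768115942 [[346, 168], [358, 178], [355, 192], [343, 197], [334, 191], [335, 174]] [531. 265.  80.]
S 112.2878909382518 201.08660785886127 [[126, 183], [131, 208], [124, 220], [100, 219], [93, 203], [93, 193], [103, 182]] [ 603. -437.   80.]
45.0 120 0 [0.1  0.49 1.94 0.76 1.21 2.25] 0.0 turn from now [ 44.1 -37.5 131.6]
45.0 120 1 [ 0.1   0.49  1.94  0.76  1.21 -0.89] 0.0 turn from now [ 29.7  35.  -37.3]
45.0 -60 0 [ 0.86  0.49  1.95 -0.81  1.17  0.85] 0.0 turn from now [-29.7 -35.  -37.3]
45.0 -60 1 [ 0.86  0.49  1.95 -0.81  1.17 -2.3 ] 0.0 turn from now [-44.1  37.5 131.6]
150.0 120 0 [0.1  0.34 1.91 0.72 1.35 2.38] 0.0 turn from now [ 44.1 -37.5 131.6]
150.0 120 1 [ 0.1   0.34  1.91  0.72  1.35 -0.76] 0.0 turn from now [ 29.7  35.  -37.3]
150.0 -60 0 [ 0.86  0.34  1.92 -0.77  1.3   0.71] 0.0 turn from now [-29.7 -35.  -37.3]
150.0 -60 1 [ 0.86  0.34  1.92 -0.77  1.3  -2.43] 0.0 turn from now [-44.1  37.5 131.6]
```

View pics/g4.png

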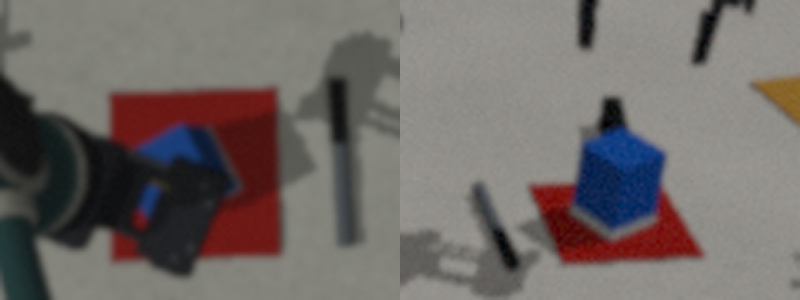

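The pot stands mouth down on the pad with its white band at the bottom, at right-panel crop (618,185). I now tilt the empty gripper to heading 120° and spin it to the free side of joint 6.

{"name": "apply_moves", "arguments": {"targets": [[5,5.8,-6.2,7,-12,-13,1],[9.9,11.7,-12.4,15,-25,-26,1],[14.9,17.5,-18.7,22,-37,-39,1],[19.8,23.3,-24.9,29,-50,-52,1],[24.8,29.2,-31.1,36,-62,-65,1],[29.7,35,-37.3,44,-75,-78,1],[29.7,35,-37.3,44,-75,-78,1]]}}

```text
clock: 13.95
tcp_pos: [534.0, 203.6, 128.5]
ee_rot: [-1.204, -2.09, -0.501]
wrist_force: [-0.0, 0.2, -0.1]
opening: 88.1
grasp_force: 0.0
```

{"name": "apply_moves", "arguments": {"targets": [[-3.5,6.1,-7.1,0,0,0,1],[-7.1,12.2,-14.1,0,0,0,1],[-10.6,18.4,-21.2,0,0,0,1],[-14.2,24.5,-28.3,0,0,0,1],[-17.7,30.6,-35.4,0,0,0,1],[-21.2,36.7,-42.4,0,0,0,1],[-24.8,42.8,-49.5,0,0,0,1],[-28.3,49,-56.6,0,0,0,1],[-31.8,55.1,-63.6,0,0,0,1],[-31.8,55.1,-63.6,0,0,0,1]]}}

```text
clock: 15.2
tcp_pos: [534.7, 207.0, 132.9]
ee_rot: [-2.287, -0.628, 0.247]
wrist_force: [-0.2, -0.5, 0.2]
opening: 88.1
grasp_force: 0.0
```

{"name": "apply_moves", "arguments": {"targets": [[-3.5,6.1,-7.1,0,0,0,1],[-7.1,12.2,-14.1,0,0,0,1],[-10.6,18.4,-21.2,0,0,0,1],[-14.2,24.5,-28.3,0,0,0,1],[-17.7,30.6,-35.4,0,0,0,1],[-21.2,36.7,-42.4,0,0,0,1],[-24.8,42.8,-49.5,0,0,0,1],[-28.3,49,-56.6,0,0,0,1],[-31.8,55.1,-63.6,0,0,0,1],[-31.8,55.1,-63.6,0,0,0,1]]}}

```text
clock: 16.45
tcp_pos: [534.6, 206.5, 132.3]
ee_rot: [-2.254, 1.281, 0.924]
wrist_force: [0.5, -0.1, 1.3]
opening: 88.4
grasp_force: 0.0
```

```bash
python3 - <<'E'
from h import *
from kin import Ro,pose
s=bot.get_state();R=Ro.from_rotvec(s["ee_rot"]);print(s["tcp_pos"],s["joint_positions"],(pose(120,45)*R.inv()).as_rotvec(True),"to go",np.array([491,281,45])-3*R.as_matrix()[:,2]-s["tcp_pos"])
E
```

```text
[534.63393717 206.49253932 132.32578304] [-0.02009234  0.42333468  1.83605023  0.65970375  1.40199534  2.29184558] [-0.19704507  0.5204171  -0.5542862 ] to go [-42.57480179  72.67329589 -85.20114852]
```

{"name": "apply_moves", "arguments": {"targets": [[0,0,0,-14,24,-28,1],[0,0,0,-28,48,-57,1],[0,0,0,-38,65,-76,1],[0,0,0,-43,73,-85,1],[0,0,0,-43,73,-85,1],[0,0,0,-43,73,-85,0.5],[0,0,0,-43,73,-85,0.5],[0,0,0,-43,73,-85,0.5],[0,0,0,-43,73,-85,0.5],[0,0,0,-43,73,-85,0.5]], "newtons": 25}}

```text
clock: 17.7
tcp_pos: [492.2, 278.7, 47.2]
ee_rot: [-2.25, 1.289, 0.927]
wrist_force: [-0.1, -2.7, 2.8]
opening: 57.7
grasp_force: 25.0
```

{"name": "apply_moves", "arguments": {"targets": [[0,0,0,0,0,15,0.5],[0,0,0,0,0,40,0.5],[0,0,0,0,0,65,0.5],[0,0,0,0,0,75,0.5],[3.5,-6.1,7.1,0,0,75,0.5],[7.1,-12.2,14.1,0,0,75,0.5],[10.6,-18.4,21.2,0,0,75,0.5],[14.2,-24.5,28.3,0,0,75,0.5],[17.7,-30.6,35.4,0,0,75,0.5],[21.2,-36.7,42.4,0,0,75,0.5]]}}

```text
clock: 18.95
tcp_pos: [491.3, 278.9, 121.6]
ee_rot: [-2.414, -0.013, 0.495]
wrist_force: [1.0, 0.6, -1.3]
opening: 58.2
grasp_force: 25.0
```

{"name": "apply_moves", "arguments": {"targets": [[3.5,-6.1,7.1,0,0,0,0.5],[7.1,-12.2,14.1,0,0,0,0.5],[10.6,-18.4,21.2,0,0,0,0.5],[14.2,-24.5,28.3,0,0,0,0.5],[17.7,-30.6,35.4,0,0,0,0.5],[21.2,-36.7,42.4,0,0,0,0.5],[24.8,-42.8,49.5,0,0,0,0.5],[28.3,-49,56.6,0,0,0,0.5],[31.8,-55.1,63.6,0,0,0,0.5],[35.4,-61.2,70.7,0,0,0,0.5]]}}

```text
clock: 20.2
tcp_pos: [491.3, 278.9, 121.6]
ee_rot: [-1.521, -1.833, -0.342]
wrist_force: [0.4, -0.3, -2.1]
opening: 57.8
grasp_force: 25.0
```

{"name": "apply_moves", "arguments": {"targets": [[3.5,-6.1,7.1,0,0,0,0.5],[7.1,-12.2,14.1,0,0,0,0.5],[7.1,-12.2,14.1,0,0,-20,0.5],[7.1,-12.2,14.1,0,0,-20,0.5]]}}

```text
clock: 20.7
tcp_pos: [489.8, 278.6, 99.3]
ee_rot: [-1.205, -2.088, -0.496]
wrist_force: [0.2, -0.1, -1.3]
opening: 58.0
grasp_force: 25.0
```

```bash
python3 - <<'E'
from h import *
from kin import Ro,pose
s=bot.get_state();R=Ro.from_rotvec(s["ee_rot"]);print(s["tcp_pos"],s["joint_positions"],(pose(120,45,1)*R.inv()).as_rotvec(True),s["opening"])
d=cam("scene");cv2.imwrite("pics/g5.png",cv2.resize(d["frame"][90:240,260:460,::-1],(640,480),interpolation=cv2.INTER_CUBIC))
E
```

```text
[489.82069214 278.58061824  99.34852019] [ 0.09712928  0.41260341  1.93271872  0.73518421  1.28585723 -0.82280768] [-0.01545741 -0.25542906 -0.11433726] 57.99895335028958
```

View pics/g5.png

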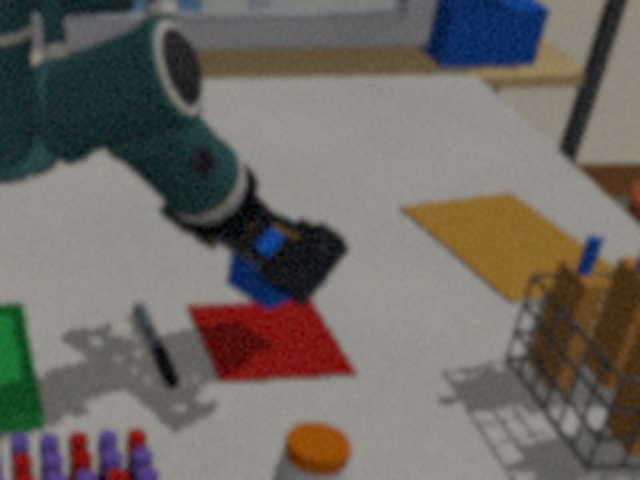

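The pot is held lying on its side above the pad, with its base at lower left, crop (262,280). I lower it until it touches.

{"name": "apply_moves", "arguments": {"targets": [[0,0,0,0,0,-20,0.5],[0,0,0,0,0,-40,0.5],[0,0,0,0,0,-53,0.5],[0,0,0,0,0,-57,0.5],[0,0,0,0,0,-59,0.5],[0,0,0,0,0,-59,0.5]]}}

```text
clock: 21.5
tcp_pos: [491.9, 279.0, 43.0]
ee_rot: [-1.202, -2.094, -0.503]
wrist_force: [-0.2, -0.5, -1.3]
opening: 57.5
grasp_force: 25.0
```

{"name": "apply_moves", "arguments": {"targets": [[0,0,0,0,0,-2,0.5],[0,0,0,0,0,-2,0.5]]}}

```text
clock: 21.75
tcp_pos: [491.8, 278.9, 41.0]
ee_rot: [-1.202, -2.094, -0.502]
wrist_force: [0.7, 0.7, -1.5]
opening: 57.9
grasp_force: 25.0
```

{"name": "apply_moves", "arguments": {"targets": [[0,0,0,0,0,-1,0.5],[0,0,0,0,0,-2,0.5],[0,0,0,0,0,-3,0.5],[0,0,0,0,0,-3,0.5]]}}

```text
clock: 22.25
tcp_pos: [491.5, 278.9, 37.6]
ee_rot: [-1.202, -2.093, -0.502]
wrist_force: [-0.2, 0.0, -0.7]
opening: 58.0
grasp_force: 25.0
```

{"name": "apply_moves", "arguments": {"targets": [[0,0,0,0,0,-1,0.5],[0,0,0,0,0,-2,0.5],[0,0,0,0,0,-2,0.5]]}}

```text
clock: 22.62
tcp_pos: [491.7, 279.0, 36.1]
ee_rot: [-1.201, -2.093, -0.502]
wrist_force: [-0.9, -0.3, 1.8]
opening: 58.2
grasp_force: 25.0
```

{"name": "apply_moves", "arguments": {"targets": [[0,0,0,0,0,-0.5,0.7],[0,0,0,0,0,-0.5,1],[0,0,0,0,0,-0.5,1],[0,0,0,0,0,-0.5,1],[0,0,0,7,-12,14,1],[0,0,0,21,-36,42,1],[0,0,0,35,-61,71,1],[0,0,0,42,-73,85,1],[0,0,0,42,-73,115,1],[0,0,0,42,-73,125,1]]}}

```text
clock: 23.88
tcp_pos: [534.6, 205.6, 162.4]
ee_rot: [-1.202, -2.095, -0.504]
wrist_force: [0.1, 0.4, -0.8]
opening: 88.7
grasp_force: 0.0
```

{"name": "apply_moves", "arguments": {"targets": [[-8.7,-5,0,-9,16,10,1],[-17.3,-10,0,-19,32,15,1],[-26,-15,0,-28,49,20,1],[-34.6,-20,0,-38,66,20,1],[-43.3,-25,0,-48,83,20,1],[-52,-30,0,-57,100,15,1],[-60.6,-35,0,-67,116,10,1],[-69.3,-40,0,-76,132,0,1],[-77.9,-45,0,-85,148,-20,1],[-77.9,-45,0,-85,148,-40,1]]}}

```text
clock: 25.12
tcp_pos: [445.8, 355.5, 116.6]
ee_rot: [1.195, 2.1, -0.506]
wrist_force: [-0.8, -1.7, 0.1]
opening: 87.7
grasp_force: 0.0
```

```bash
python3 - <<'E'
from m import *
from kin import Ro,pose
s=bot.get_state();R=Ro.from_rotvec(s["ee_rot"]);print(s["tcp_pos"],s["joint_positions"],(pose(-60,45,0)*R.inv()).as_rotvec(True),"togo",np.array([491,281,34])-3*R.as_matrix()[:,2]-s["tcp_pos"])
T2=cam("top");S2=cam("scene")
for n,d in(("T",T2),("S",S2)):
    for c in comps(masks(d)["blue"],80):
        ys,xs=np.nonzero(c)
        if n=="S" and (ys.mean()<130 or xs.mean()<200): continue
        if n=="T" and xs.mean()>300: continue
        cn=max(cv2.findContours(c,0,2)[0],key=cv2.contourArea)
        ap=cv2.approxPolyDP(cv2.convexHull(cn),2.,True)[:,0]
        print(n,xs.mean(),ys.mean(),[(p.tolist(),np.round(plane(d,p,62)[:2]).tolist()) for p in ap])
cv2.imwrite("pics/g6.png",np.hstack([cv2.resize(x["frame"][y:y+90,u:u+120,::-1],(400,300),interpolation=cv2.INTER_CUBIC) for x,u,y in((T2,70,170),(S2,280,130))]))
E
```

```text
[445.78947482 355.52756047 116.56825251] [ 0.98746771  0.43909676  1.84975507 -0.70610011  1.34216172  0.79442   ] [ 0.2598202  -0.46996339 -0.48404772] togo [ 44.15174324 -72.68977551 -80.44657222]
T 125.29324546952225 220.8863261943987 [([133, 207], [529.0, 254.0]), ([141, 224], [485.0, 231.0]), ([119, 236], [453.0, 288.0]), ([109, 218], [499.0, 315.0]), ([128, 207], [529.0, 267.0])]
S 343.36347197106693 188.03254972875226 [([346, 175], [455.0, 290.0]), ([357, 182], [500.0, 314.0]), ([354, 196], [579.0, 283.0]), ([340, 201], [604.0, 234.0]), ([330, 194], [566.0, 212.0]), ([331, 182], [497.0, 230.0])]
```

View pics/g6.png

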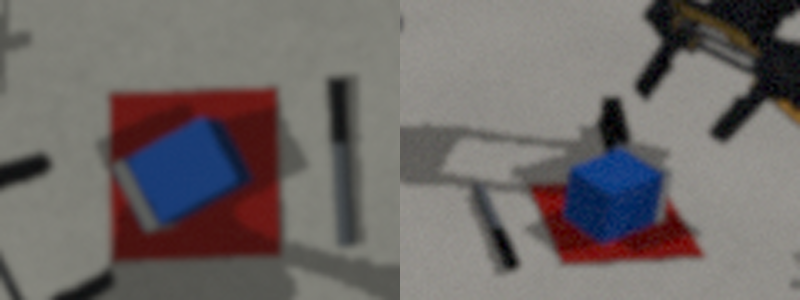

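The pot lies on the pad with its white-banded mouth at left-panel crop (135,200) and its base towards upper right, at about (489,279). This is as planned. I grasp it from the opposite heading and make the second turn.

{"name": "apply_moves", "arguments": {"targets": [[0,0,0,14,-24,-28,1],[0,0,0,27,-47,-56,1],[0,0,0,37,-64,-75,1],[0,0,0,41,-71,-84,1],[0,0,0,41,-71,-84,1],[0,0,0,41,-71,-84,0.5],[0,0,0,41,-71,-84,0.5],[0,0,0,41,-71,-84,0.5],[0,0,0,41,-71,-84,0.5],[0,0,0,41,-71,-84,0.5]], "newtons": 25}}

```text
clock: 26.48
tcp_pos: [489.6, 283.6, 37.2]
ee_rot: [1.204, 2.096, -0.5]
wrist_force: [-1.3, 2.5, 3.8]
opening: 57.9
grasp_force: 25.0
```

{"name": "apply_moves", "arguments": {"targets": [[0,0,0,0,0,15,0.5],[0,0,0,0,0,40,0.5],[0,0,0,0,0,65,0.5],[0,0,0,0,0,75,0.5],[-3.5,6.1,7.1,0,0,75,0.5],[-7.1,12.2,14.1,0,0,75,0.5],[-10.6,18.4,21.2,0,0,75,0.5],[-14.2,24.5,28.3,0,0,75,0.5],[-17.7,30.6,35.4,0,0,75,0.5],[-21.2,36.7,42.4,0,0,75,0.5]]}}

```text
clock: 27.72
tcp_pos: [489.4, 282.7, 111.6]
ee_rot: [-0.011, 2.599, -0.935]
wrist_force: [0.4, -0.3, -1.7]
opening: 57.9
grasp_force: 25.0
```

{"name": "apply_moves", "arguments": {"targets": [[-3.5,6.1,7.1,0,0,0,0.5],[-7.1,12.2,14.1,0,0,0,0.5],[-10.6,18.4,21.2,0,0,0,0.5],[-14.2,24.5,28.3,0,0,0,0.5],[-17.7,30.6,35.4,0,0,0,0.5],[-21.2,36.7,42.4,0,0,0,0.5],[-24.8,42.8,49.5,0,0,0,0.5],[-28.3,49,56.6,0,0,0,0.5],[-31.8,55.1,63.6,0,0,0,0.5],[-35.4,61.2,70.7,0,0,0,0.5]]}}

```text
clock: 28.98
tcp_pos: [489.4, 282.7, 111.6]
ee_rot: [2.06, -1.712, 1.044]
wrist_force: [-0.0, -0.2, -1.0]
opening: 57.5
grasp_force: 25.0
```

{"name": "apply_moves", "arguments": {"targets": [[-3.5,6.1,7.1,0,0,0,0.5],[-7.1,12.2,14.1,0,0,0,0.5],[-7.1,12.2,14.1,0,0,-20,0.5],[-7.1,12.2,14.1,0,0,-30,0.5],[-7.1,12.2,14.1,0,0,-30,0.5]]}}

```text
clock: 29.6
tcp_pos: [488.7, 281.9, 79.8]
ee_rot: [2.244, -1.292, 0.932]
wrist_force: [-0.4, 0.0, -1.3]
opening: 58.0
grasp_force: 25.0
```

```bash
python3 - <<'E'
from h import *
from kin import Ro,pose
s=bot.get_state();R=Ro.from_rotvec(s["ee_rot"]);print(s["tcp_pos"],s["joint_positions"],(pose(-60,45,1)*R.inv()).as_rotvec(True),s["opening"],s["wrist_force"])
d=cam("scene");t=cam("top")
cv2.imwrite("pics/g7.png",np.hstack([cv2.resize(x["frame"][y:y+90,u:u+120,::-1],(400,300),interpolation=cv2.INTER_CUBIC) for x,u,y in((t,70,170),(d,280,130))]))
E
```

```text
[488.70021604 281.87930616  79.83948756] [ 0.86292317  0.44014987  1.94051895 -0.79376938  1.21738438 -2.34060778] [ 0.294433   -0.05300703 -0.06940182] 58.00757619762094 [-0.37422369  0.02418038 -1.26219653]
```

View pics/g7.png

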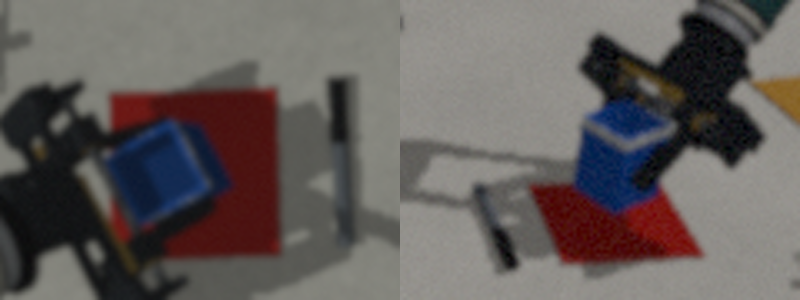

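The pot is mouth up in the fingers, with its rim at left-panel crop (157,174). I check its centre, then lower it.

```bash
python3 - <<'E'
from m import *
f=lambda p:((p[0]+.5)/3.333-.5+70,(p[1]+.5)/3.333-.5+170)
for z in(112,118,124):
    print(z,np.round(np.mean([plane(T,f(p),z) for p in((105,160),(175,122),(212,190),(135,225))],0)))
E
```

```text
112 [490. 280. 112.]
118 [490. 278. 118.]
124 [490. 277. 124.]
```

{"name": "apply_moves", "arguments": {"targets": [[0,0,0,0,0,-15,0.5],[0,0,0,0,0,-25,0.5],[0,0,0,0,0,-29,0.5],[0,0,0,0,0,-29,0.5]]}}

```text
clock: 30.2
tcp_pos: [489.4, 282.6, 52.2]
ee_rot: [2.246, -1.292, 0.933]
wrist_force: [-0.2, -0.6, -2.0]
opening: 57.6
grasp_force: 25.0
```

Centred at about (490,279). I lower gently until contact.

{"name": "apply_moves", "arguments": {"targets": [[0,0,0,0,0,-1,0.5],[0,0,0,0,0,-2,0.5],[0,0,0,0,0,-3,0.5],[0,0,0,0,0,-3,0.5]]}}

```text
clock: 30.7
tcp_pos: [489.6, 282.9, 49.7]
ee_rot: [2.247, -1.293, 0.934]
wrist_force: [0.4, 0.3, -1.1]
opening: 57.9
grasp_force: 25.0
```

{"name": "apply_moves", "arguments": {"targets": [[0,0,0,0,0,-1,0.5],[0,0,0,0,0,-1,0.5]]}}

```text
clock: 30.95
tcp_pos: [489.6, 282.9, 48.6]
ee_rot: [2.247, -1.293, 0.934]
wrist_force: [0.2, 0.9, -1.3]
opening: 57.4
grasp_force: 25.0
```

{"name": "apply_moves", "arguments": {"targets": [[0,0,0,0,0,-1,0.5],[0,0,0,0,0,-1,0.5]]}}

```text
clock: 31.2
tcp_pos: [489.7, 283.0, 48.0]
ee_rot: [2.246, -1.293, 0.934]
wrist_force: [-0.7, 0.6, 2.1]
opening: 57.8
grasp_force: 25.0
```

{"name": "apply_moves", "arguments": {"targets": [[0,0,0,0,0,-1,0.5],[0,0,0,0,0,-1,0.5]]}}

```text
clock: 31.45
tcp_pos: [489.7, 283.0, 48.0]
ee_rot: [2.245, -1.293, 0.936]
wrist_force: [-2.9, 0.2, 7.2]
opening: 58.0
grasp_force: 25.0
```

{"name": "apply_moves", "arguments": {"targets": [[0,0,0,0,0,0.5,0.7],[0,0,0,0,0,0.5,0.8],[0,0,0,0,0,0.5,1],[0,0,0,0,0,0.5,1],[0,0,0,0,0,0.5,1],[0,0,0,-7,12,14,1],[0,0,0,-18,31,35,1],[0,0,0,-35,61,71,1],[0,0,0,-50,86,110,1],[0,0,0,-50,86,140,1]]}}

```text
clock: 32.7
tcp_pos: [438.7, 372.2, 189.6]
ee_rot: [2.252, -1.293, 0.935]
wrist_force: [0.5, 0.2, 0.4]
opening: 87.9
grasp_force: 0.0
```

```bash
python3 - <<'E'
from m import *
d=cam("scene");t=cam("top");s=bot.get_state();print(s["wrist_force"],s["tcp_pos"])
cv2.imwrite("pics/g8.png",np.hstack([cv2.resize(x["frame"][y:y+120,u:u+160,::-1],(400,300),interpolation=cv2.INTER_CUBIC) for x,u,y in((t,70,150),(d,220,110))]))
E
```

```text
[0.74470884 0.21612934 0.34604017] [440.3203344  372.27853541 191.66927367]
```

View pics/g8.png

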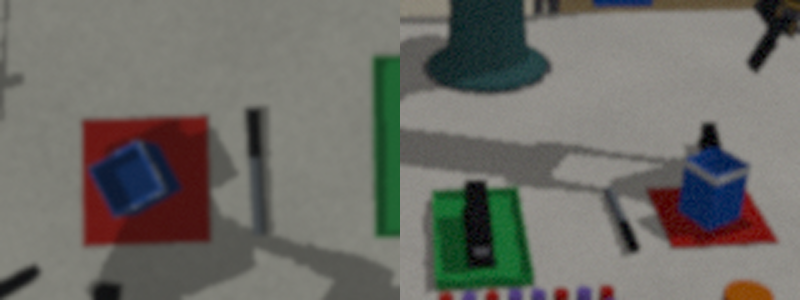

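The pot stands mouth up on the pad, with its rim at left-panel crop (130,179). The stapler lies in the tray at right-panel (480,225), and the marker is where it was. The arm is clear, so I hand in.

```bash
python3 - <<'E'
from m import *
f=lambda p:((p[0]+.5)/2.5-.5+70,(p[1]+.5)/2.5-.5+150)
print(np.round(plane(T,f((130,179)),86)))
print(bot.sign_off())
E
```

```text
[491. 275.  86.]
the job is handed in; nothing more can be done
None
```

The job is handed in: the pot stands mouth up on the pad, about 6 mm from its centre by my last camera measurement, and the stapler lies flat in the green tray, with the arm clear and about 33 s of the 72 s used; the hand-in gave no verdict.

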